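# Put the photo kit back in its desk stands

## Robot

A 7-joint arm with a two-finger parallel gripper is mounted at the origin on a cart in front of the work surface, level with it; the furniture and walls round the work are solid. World frame = base frame: x ahead of the robot, y to its left, z up, the work surface at z = 0. Lengths are in m, angles in rad, forces in N, time in s.
With the tool pointing down it reaches from about 0.35 to 0.9 m from the base axis. Payload 8.1 kg.
Tool frame: the origin (TCP) lies midway between the tips of the shut fingers; the grasp point (between the pads) lies behind it (arm.tcp_to_grasp is the z of the grasp point in the tool frame, in m); z points along the fingers, y is the line along which they close (so a half turn about z gives the same grasp; the last joint's range is limited). The gripper opens to 92 mm and grips with 3 to 60 N. Pads are 19 mm wide; open, the fingers measure 130 mm over their backs; the gripper's body (75 mm by 190 mm) begins 47 mm behind the grasp point.
Start: joints at [1.216, 0.434, 0.025, 1.573, -0.012, 1.134, -0.075], TCP at [0.156, -0.605, 0.227] pointing down, gripper open.
Joint ranges: [-2.62, 2.62], [-0.44, 2.09], [-1.27, 1.32], [0.08, 2.57], [-1.32, 4.46], [0.12, 2], [-2.74, 2.74]. Speed limits (rad/s): [2.22, 2.22, 3.01, 3.01, 3.14, 3.14, 3.14].

## Interface

Orientations are given as a rotation vector (axis times angle).
In Python, from cell import readout, vision, arm gives the robot as it stands.
- The arm moves only by the tool carry_out, never from a script. Its argument "increments" is one flat list of numbers, 6 for each row, row after row: the shift along the world's x, y, z in mm, then the turn, a rotation vector about the world's x, y, z in rad. In form: [tx, ty, tz, wx, wy, wz, tx, ty, tz, wx, wy, wz, ...]. A call has 1 to 20 rows; each row shifts and turns the commanded pose from where the row before left it; what a row does not reach is not made up. A row lasts 1/8 s, in which the tool goes at most 62.5 mm and 10.7 degrees, less where a joint would pass 70% of its speed; a pose out of reach is approached as far as the arm can. A call with a gripper value outside its range is refused whole. "grip" is the closure, from 0 (fully open) to 1 (shut), set as the call begins (left out, the last holds). The fingers move at their own pace and stop on an object; "newtons" is the grip in N (left out, the last holds). Time passes only in rows, so rows that do not move let the fingers close. It gives the time, the measured TCP pose, the force, the opening and the grip force at its end, in the units of the state.
- readout.observe(): the state, without advancing time (a new reading comes with each control period).
- vision.get_image(name): name is "side" or "top" or "wrist"; returns the picture (384x512x3 uint8, red, green, blue); there is no depth.
- vision.calibration(name): a dict with "fov_y" (degrees; the focal length in pixels is half the picture's height over the tangent of half this angle, whatever the lens; pixels are square), "cx", "cy" (the principal point, pixels), "pose" (4x4, takes a point from camera to world coordinates). Camera axes: x right, y up, looking along -z (the intrinsics and any distortion apply to the point x, -y, -z); pixel columns grow to the right and rows downward; lengths in m; the calibration is good to about 2 mm. The wrist camera is an equidistant fisheye: a pixel r from the principal point sees the ray r / f radians off the axis. A picture is of the moment at which its call begins: read the wrist's pose just before it. calibration takes no time and is no camera call; for the wrist camera it gives the pose at the moment of the call.
- arm.sign_off(): hands the job in; it is judged then, once.
The state is a dict: "clock": time; "joints": joint angles; "dq": joint speeds; "joint_efforts": joint torques, N m; "position": TCP position; "ee_rot": TCP orientation; "force": force on the tool from outside, world axes, zero at the start; "ft_torque": the same for the moment, N m; "width": opening from 0.0 (shut) to 1.0 (fully open); "gripper_force": force on a finger pad.
Only numpy, scipy, OpenCV 4.12 (cv2) and the standard library are available. Lean on these libraries where they do the work, as an engineer would, in place of code of your own. Each camera call takes 0.05 s, during which the arm holds its last target. There are 200 camera calls.

## Task

After the shoot, clear the loose photo kit off the desk into the wooden stands in the tray, each thing in the stand made for its kind: the lens upright in the large round recess, the two film canisters upright one in each hole of the two-hole stand, the battery flat in the rectangular recess, and the tape roll flat over the post. Set each thing down into its place, do not drop it, and leave the camera where it stands.

Things in the scene. Friction and masses are not known exactly. Their poses are not given: they have to be found in the camera images.
- lens: Spare camera lens, black, standing upright on its rear cap: 71 mm high, 60 to 62 mm in diameter over its lower 30 mm, 66 mm in diameter above that, about 0.24 kg. Its ribbed ring does not turn. Origin: centre of the underside, z up.
- film_can_a: Film canister standing upright, 52 mm high: body 31 mm in diameter, lid 34 mm in diameter over its top 7 mm, about 28 g; this one has the dark body with the grey lid. The two canisters are one kind: either may go in either hole. Origin: centre of the underside, z up.
- film_can_b: Film canister standing upright, 52 mm high: body 31 mm in diameter, lid 34 mm in diameter over its top 7 mm, about 28 g; this one has the white body with the orange lid. The two canisters are one kind: either may go in either hole. Origin: centre of the underside, z up.
- battery: Camera battery pack, a flat black box lying on its large face: 52 mm (its x) by 36 mm (its y) by 16 mm high, about 45 g. Origin: centre of the underside, z up.
- tape_roll: Roll of paper tape lying flat: a ring 52 mm in outer diameter, 15 mm high, with an open hole 31 mm in diameter, about 18 g. Origin: centre of the underside (on the hole's axis), z up.
- lens_block: Fixed pale wood block, 96 (x) by 112 (y) by 26 mm high, one of four set 5 mm apart, 2 by 2 in changing order, in a low tray (rim 16 mm over the desk; block top 32 mm over it). Origin: centre of underside, z up. This is the lens stand: one large round recess in the middle, 78 mm in diameter, 14 mm deep (floor 12 mm above the origin).
- film_block: Fixed pale wood block, 96 (x) by 112 (y) by 26 mm high, one of four set 5 mm apart, 2 by 2 in changing order, in a low tray (rim 16 mm over the desk; block top 32 mm over it). Origin: centre of underside, z up. This is the film stand: two round holes side by side along its y axis, centres at y = -28 and +28 mm, each 47 mm in diameter, 20 mm deep (floor 6 mm above the origin).
- battery_block: Fixed pale wood block, 96 (x) by 112 (y) by 26 mm high, one of four set 5 mm apart, 2 by 2 in changing order, in a low tray (rim 16 mm over the desk; block top 32 mm over it). Origin: centre of underside, z up. This is the battery stand: one rectangular recess in the middle, 50 mm along x by 68 mm along y, 7 mm deep (floor 19 mm above the origin); the battery's long side goes along y.
- tape_block: Fixed pale wood block, 96 (x) by 112 (y) by 26 mm high, one of four set 5 mm apart, 2 by 2 in changing order, in a low tray (rim 16 mm over the desk; block top 32 mm over it). Origin: centre of underside, z up. This is the tape stand: a flat top with a post in its middle, 17 mm in diameter, tapering from 13 mm up to a tip 33 mm up; the roll lies on the top (26 mm above the origin).
- camera: Black camera, a bystander standing loose on the desk near its front right corner, 142 mm wide, 97 mm deep with its lens, 101 mm high. Not to be moved. Behind it, at the right edge of the desk, a tall post of the shelf rises beside the work. Origin: centre of the underside, z up.

How it is judged:
At the end, for the whole second after the job is handed in: Along their stand's x and y, lens, battery and tape roll lie within 12 mm of its middle and each canister within 12 mm of its own hole's middle; each rests on its recess floor (tape: on the stand's top) to within 4 mm, upright or flat to within 0.12 rad, released and still (under 0.02 m/s) (x of lens in the frame of lens_block between -0.012 and 0.012 m and y of lens in the frame of lens_block between -0.012 and 0.012 m and z of lens in the frame of lens_block below 0.016 m and angle between each of lens, battery, tape_roll's own z axis and vertical below 0.12 rad and x of battery in the frame of battery_block between -0.012 and 0.012 m and y of battery in the frame of battery_block between -0.012 and 0.012 m and z of battery in the frame of battery_block below 0.023 m and x of tape_roll in the frame of tape_block between -0.012 and 0.012 m and y of tape_roll in the frame of tape_block between -0.012 and 0.012 m and z of tape_roll in the frame of tape_block below 0.03 m and ((x of film_can_a in the frame of film_block between -0.012 and 0.012 m and y of film_can_a in the frame of film_block between 0.016 and 0.04 m and z of each of film_can_a, film_can_b in the frame of film_block below 0.01 m and angle between each of film_can_a, film_can_b's own z axis and vertical below 0.12 rad and x of film_can_b in the frame of film_block between -0.012 and 0.012 m and y of film_can_b in the frame of film_block between -0.04 and -0.016 m) or (x of film_can_a in the frame of film_block between -0.012 and 0.012 m and y of film_can_a in the frame of film_block between -0.04 and -0.016 m and z of each of film_can_a, film_can_b in the frame of film_block below 0.01 m and angle between each of film_can_a, film_can_b's own z axis and vertical below 0.12 rad and x of film_can_b in the frame of film_block between -0.012 and 0.012 m and y of film_can_b in the frame of film_block between 0.016 and 0.04 m)) and linear speed of each of lens, film_can_a, film_can_b, battery, tape_roll below 0.02 m/s); the robot touches nothing.
It fails at once if the camera is pushed more than 20 mm from where it stood (distance of camera from where it was at the start of the episode above 0.02 m).
It fails at once if one of the five things is dropped or knocked away: it goes faster than 0.6 m/s with no finger on it ((linear speed of lens above 0.6 m/s and contact force between lens and the fingers below 0.05 N) or (linear speed of film_can_a above 0.6 m/s and contact force between film_can_a and the fingers below 0.05 N) or (linear speed of film_can_b above 0.6 m/s and contact force between film_can_b and the fingers below 0.05 N) or (linear speed of battery above 0.6 m/s and contact force between battery and the fingers below 0.05 N) or (linear speed of tape_roll above 0.6 m/s and contact force between tape_roll and the fingers below 0.05 N)).
It also fails if it takes over 99 s, if anything falls off the work surface, if the arm or the gripper's body presses on something with over 40 N, if the wrist force passes 120 N, or if a joint passes its speed limit or range.

## Working session

There is one attempt and no reset: what is moved stays moved. The work goes in short steps, Python scripts to look and compute and a tool call to move; the robot and the scene stay as the last step left them, time stands still between calls to the robot, and variables do not carry over. Pictures are saved under pics/ and viewed, at most 14 in all, crops included, and the job is handed in when it is done.

Besides the shell and the picture viewer there is one more tool, called after "Emit:" by a JSON object that holds its "fn" and its "kwargs". carry_out: Moves the arm, as the interface text tells. Its arguments: {"type":"object","properties":{"increments":{"type":"array","items":{"type":"number"}},"grip":{"type":"number"},"newtons":{"type":"number"}},"required":["increments"]}

```bash
mkdir -p pics; ls; cat > h.py <<'E'
import numpy as np, cv2
from cell import readout, vision, arm
def snap(n,f):
    c=vision.calibration(n); im=vision.get_image(n); cv2.imwrite('pics/'+f+'.png',im[:,:,::-1]); np.savez('pics/'+f,im=im,pose=c['pose'],fov=c['fov_y'],cx=c['cx'],cy=c['cy'],fish=(n=='wrist'))
def px2plane(f,uv,z):
    d=np.load('pics/'+f+'.npz'); F=192/np.tan(np.radians(float(d['fov']))/2)
    u,v=(uv[0]-d['cx'])/F,(uv[1]-d['cy'])/F
    if d['fish']:
        r=np.hypot(u,v)+1e-12; ray=np.array([np.sin(r)*u/r,-np.sin(r)*v/r,-np.cos(r)])
    else: ray=np.array([u,-v,-1])
    P=d['pose']; w=P[:3,:3]@ray; o=P[:3,3]
    return o+w*(z-o[2])/w[2]
E
python3 - <<'E'
from h import *
print(readout.observe(), arm.tcp_to_grasp)
for n in('top','side','wrist'):
    snap(n,n+'0'); c=vision.calibration(n); print(n,c)
E
```

```text
pics
{'clock': 0.0, 'joints': array([ 1.2164242 ,  0.4352356 ,  0.02495939,  1.57410663, -0.01157205,
        1.1339941 , -0.07507803]), 'dq': array([-1.67114291e-03,  1.42206259e-03,  5.03078075e-04,  1.90893365e-03,
        8.84088100e-04,  4.12218998e-05,  4.23293814e-04]), 'joint_efforts': array([-2.52306418e-04, -6.67846942e+01,  9.84722301e-01, -3.14450955e+01,
       -6.04982302e-02,  4.29686846e-02,  1.46723060e-04]), 'position': array([ 0.15551409, -0.60480939,  0.2259333 ]), 'ee_rot': array([-3.11519208e+00, -3.94206429e-01,  5.70091684e-04]), 'force': array([-0.49130482, -1.07487907, -0.11605733]), 'ft_torque': array([ 0.0177544 , -0.00152333, -0.00229033]), 'gripper_force': 0.0, 'width': 1.0049363898330217} -0.0188
top {'fov_y': 42.77136117234869, 'cx': 258.23271171306106, 'cy': 188.20869778990098, 'pose': array([[-0.02851905,  0.98925417, -0.14339751,  0.32272569],
       [-0.99946976, -0.02596571,  0.01964634,  0.07160907],
       [ 0.01571181,  0.14388177,  0.98947015,  1.31917615],
       [ 0.        ,  0.        ,  0.        ,  1.        ]])}
side {'fov_y': 46.13927709776816, 'cx': 248.29757432500855, 'cy': 192.6160762041912, 'pose': array([[-0.99964716,  0.00314685, -0.0263751 ,  0.45696246],
       [-0.02475357, -0.47049885,  0.88205334,  1.10171935],
       [-0.00963376,  0.882395  ,  0.47041073,  0.59477883],
       [ 0.        ,  0.        ,  0.        ,  1.        ]])}
wrist {'fov_y': 65.70646984690485, 'cx': 256.80703621416677, 'cy': 191.47312116663625, 'pose': array([[ 0.24821011,  0.93241085,  0.26268184,  0.22539248],
       [-0.96870414,  0.23947165,  0.06531168, -0.5879351 ],
       [-0.00200754, -0.27067201,  0.96266953,  0.3839915 ],
       [ 0.        ,  0.        ,  0.        ,  1.        ]])}
```

View pics/top0.png

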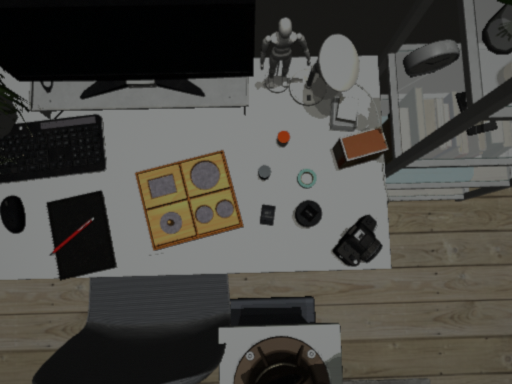

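View pics/side0.png

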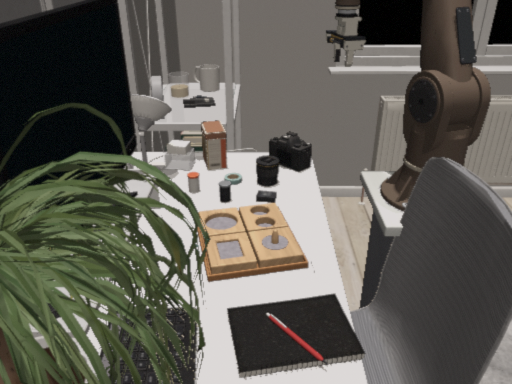

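The top view shows the tray at about (188,200), with the battery recess upper left, lens upper right, tape lower left and film lower right. The orange can is at (284,137), dark can (264,172), tape (307,178), battery (267,215), lens (309,214) and camera (360,240). Next I zoom in to measure.

```bash
python3 - <<'E'
from h import *
im=np.load('pics/top0.npz')['im'][120:260,130:330]
g=np.clip(255*(im/255.)**0.5,0,255).astype(np.uint8)
cv2.imwrite('pics/z.png',cv2.resize(g,None,fx=4,fy=4,interpolation=cv2.INTER_CUBIC)[:,:,::-1])
im=np.load('pics/side0.npz')['im'][140:280,170:330]
g=np.clip(255*(im/255.)**0.6,0,255).astype(np.uint8)
cv2.imwrite('pics/zs.png',cv2.resize(g,None,fx=4,fy=4,interpolation=cv2.INTER_CUBIC)[:,:,::-1])
E
```

```text
(no output)
```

View pics/z.png

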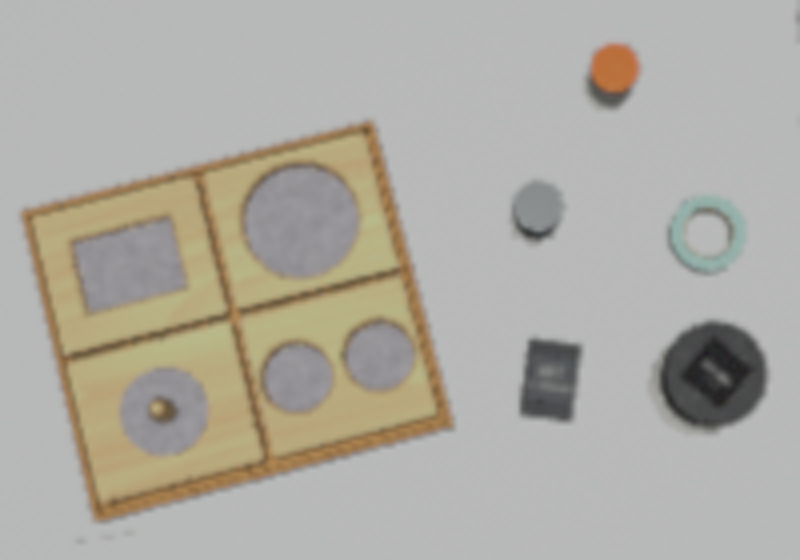

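View pics/zs.png

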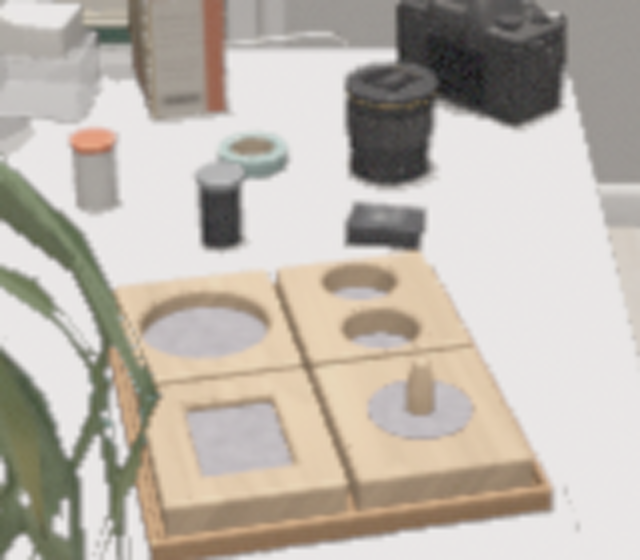

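```bash
python3 - <<'E'
from h import *
def Z(X,Y,z): return px2plane('top0',(130+X/4-.375,120+Y/4-.375),z)
def S(X,Y,z): return px2plane('side0',(170+X/4-.375,140+Y/4-.375),z)
np.set_printoptions(precision=4,suppress=True)
c=[Z(25,213,.016),Z(372,125,.016),Z(452,427,.016),Z(98,520,.016)]
print('tray',np.array(c),np.mean(c,0)); 
for i in range(4): d=c[(i+1)%4]-c[i]; print(np.linalg.norm(d),np.degrees(np.arctan2(d[1],d[0])))
for n,a in dict(junction=(235,314,.032),orange=(615,69,.052),grey=(538,210,.052),tape=(708,234,.015),lens=(714,374,.071),rec_lens=(301,220,.032),rec_batt=(130,265,.03),f1=(297,377,.03),f2=(379,355,.03),disc=(164,410,.032)).items(): print(n,Z(*a))
print('side lids',S(94,140,.052),S(220,175,.052),'tape',S(253,152,.015),'lens',S(391,79,.071))
b=[Z(531,338,.016),Z(581,345,.016),Z(573,420,.0),Z(522,414,0)]
print(np.array(b)); print('b',np.mean(b,0))
E
```

```text
tray [[0.5618 0.3734 0.016 ]
 [0.6164 0.1394 0.016 ]
 [0.4103 0.0901 0.016 ]
 [0.3556 0.3241 0.016 ]] [0.4861 0.2317 0.016 ]
0.24023393624187728 -76.86539690695845
0.2119347207087216 -166.5426664905154
0.2403027964155071 103.15252360592892
0.212009503005777 13.438613038982757
junction [0.4877 0.2312 0.032 ]
orange [ 0.6423 -0.0242  0.052 ]
grey [0.5486 0.0298 0.052 ]
tape [ 0.5358 -0.0857  0.015 ]
lens [ 0.4359 -0.0789  0.071 ]
rec_lens [0.5495 0.1869 0.032 ]
rec_batt [0.5225 0.3006 0.03  ]
f1 [0.4451 0.191  0.03  ]
f2 [0.4582 0.1369 0.03  ]
disc [0.4255 0.2781 0.032 ]
side lids [ 0.6431 -0.0211  0.052 ] [0.5518 0.0321 0.052 ] tape [ 0.5368 -0.0781  0.015 ] lens [ 0.4367 -0.083   0.071 ]
[[0.4683 0.0359 0.016 ]
 [0.4627 0.0026 0.016 ]
 [0.4139 0.0088 0.    ]
 [0.4188 0.043  0.    ]]
b [0.4409 0.0226 0.008 ]
```

Measurements agree between the two views: lens (.436,-.081), tape (.536,-.083), battery (.441,.023), grey can (.550,.031), orange can (.643,-.023), tray yaw 13.3°. I'll move above the lens, turning the tool 30° so it keeps clear of the camera.

Emit:
{"fn": "carry_out", "kwargs": {"increments": [0, 0, 35, 0, 0, 0, 0, 0, 35, 0, 0, 0, 16.4, 39.3, 0, 0, 0, 0.035, 16.4, 39.3, 0, 0, 0, 0.035, 16.4, 39.3, 0, 0, 0, 0.035, 16.4, 39.3, 0, 0, 0, 0.035, 16.4, 39.3, 0, 0, 0, 0.035, 16.4, 39.3, 0, 0, 0, 0.035, 16.4, 39.3, 0, 0, 0, 0.035, 23.7, 35.6, 0, 0, 0, 0.035, 23.7, 35.6, 0, 0, 0, 0.035, 23.7, 35.6, 0, 0, 0, 0.035, 23.7, 35.6, 0, 0, 0, 0.035, 23.7, 35.6, 0, 0, 0, 0.035, 23.7, 35.6, 0, 0, 0, 0.035, 23.7, 35.6, 0, 0, 0, 0.035, 0, 0, 0, 0, 0, 0.035, 0, 0, 0, 0, 0, 0], "grip": 0}}

```text
clock: 2.4
position: [0.4359, -0.0816, 0.2965]
ee_rot: [-2.908, -1.19, 0.001]
force: [-0.3, 0.1, -0.7]
width: 1.004
gripper_force: 0.0
```

```bash
python3 - <<'E'
from h import *
o=readout.observe(); print(o['clock'],o['position'],o['ee_rot'],o['joints'])
snap('wrist','w1')
im=np.load('pics/w1.npz')['im']; g=np.clip(255*(im/255.)**0.6,0,255).astype(np.uint8)
cv2.imwrite('pics/w1z.png',cv2.resize(g,None,fx=1.5,fy=1.5)[:,:,::-1])
E
```

```text
2.4 [ 0.43592267 -0.08156938  0.29646483] [-2.90763458e+00 -1.18953435e+00  1.40930775e-03] [ 0.53009773  0.11985296 -0.51132365  1.84485889  0.06331501  1.19361931
 -0.79568529]
```

View pics/w1z.png

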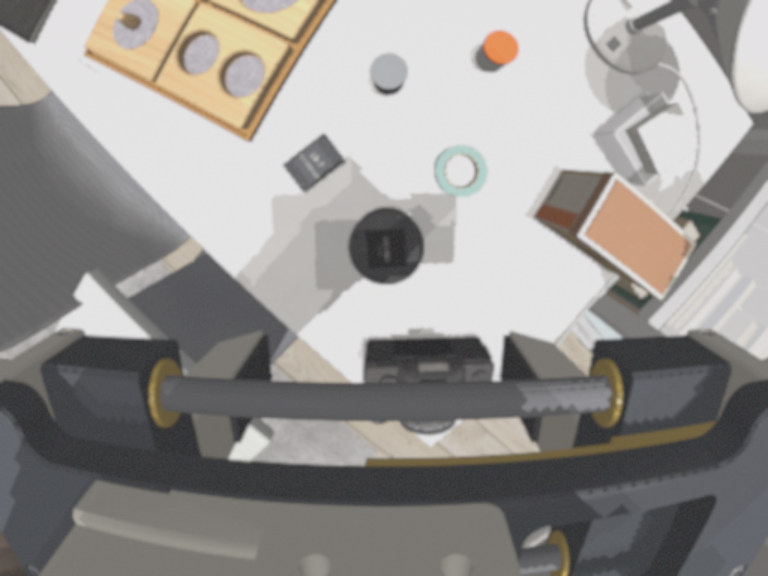

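The wrist view shows the lens at about (386,246)/1.5, battery (315,163), tape (461,171), grey lid (388,72), orange lid (501,47), and film holes (200,54) and (244,74). I'll turn these into positions.

```bash
python3 - <<'E'
from h import *
np.set_printoptions(precision=4,suppress=True)
def W(X,Y,z): return px2plane('w1',((X+.5)/1.5-.5,(Y+.5)/1.5-.5),z)[:2]
for n,a in dict(lens=(386,246,.071),tape=(461,171,.015),grey=(388.5,72,.052),orange=(501,47,.052),f1=(200,54,.03),f2=(244,74,.03),disc=(134,24,.032)).items(): print(n,W(*a))
b=[W(284,163,.016),W(323,134,.016),W(345,160,.016),W(307,191,.016)]
print('battcorners',np.array(b),np.mean(b,0))
E
```

```text
lens [ 0.4371 -0.0807]
tape [ 0.5355 -0.0875]
grey [0.5496 0.0266]
orange [ 0.642  -0.0263]
f1 [0.4447 0.1858]
f2 [0.4589 0.133 ]
disc [0.4224 0.2768]
battcorners [[0.4198 0.0432]
 [0.4669 0.0343]
 [0.4632 0.0007]
 [0.4152 0.0069]] [0.4413 0.0213]
```

Emit:
{"fn": "carry_out", "kwargs": {"increments": [1, 0.5, -40, 0, 0, 0, 0, 0, -40, 0, 0, 0, 0, 0, -40, 0, 0, 0, 0, 0, -40, 0, 0, 0, 0, 0, -40, 0, 0, 0, 0, 0, -35, 0, 0, 0, 0, 0, -20, 0, 0, 0, 0, 0, -10, 0, 0, 0, 0, 0, 0, 0, 0, 0]}}

```text
clock: 3.58
position: [0.437, -0.0812, 0.0316]
ee_rot: [2.908, 1.188, -0.001]
force: [0.0, 0.7, -0.2]
width: 1.001
gripper_force: 0.0
```

Emit:
{"fn": "carry_out", "kwargs": {"increments": [0, 0, 0, 0, 0, 0, 0, 0, 0, 0, 0, 0, 0, 0, 0, 0, 0, 0, 0, 0, 0, 0, 0, 0, 0, 0, 0, 0, 0, 0, 0, 0, 0, 0, 0, 0], "grip": 1, "newtons": 30}}

```text
clock: 4.32
position: [0.4377, -0.0805, 0.0322]
ee_rot: [2.907, 1.189, 0.001]
force: [-1.1, 0.5, 5.3]
width: 0.717
gripper_force: 30.0
```

Emit:
{"fn": "carry_out", "kwargs": {"increments": [0, 0, 10, 0, 0, 0, 0, 0, 25, 0, 0, 0, 0, 0, 35, 0, 0, 0, 4, 10, 20, 0, 0, 0, 8, 20, 0, 0, 0, 0, 14, 33, 0, 0, 0, 0, 16, 38, 0, 0, 0, 0, 16, 38, 0, 0, 0, 0, 16, 38, 0, 0, 0, 0, 16, 38, 0, 0, 0, 0, 12, 28, 0, 0, 0, 0, 7, 16, 0, 0, 0, 0, 3, 7, 0, 0, 0, 0, 0, 0, -20, 0, 0, 0, 0, 0, -30, 0, 0, 0, 0, 0, 0, 0, 0, 0]}}

```text
clock: 6.32
position: [0.5477, 0.1832, 0.07]
ee_rot: [2.908, 1.188, -0.008]
force: [0.0, 0.3, -2.2]
width: 0.715
gripper_force: 30.0
```

Emit:
{"fn": "carry_out", "kwargs": {"increments": [1, 1, -10, 0, 0, 0, 0, 1, -6, 0, 0, 0, 0, 0, -3, 0, 0, 0, 0, 0, -1.5, 0, 0, 0, 0, 0, 0, 0, 0, 0, 0, 0, 0, 0, 0, 0]}}

```text
clock: 7.08
position: [0.5505, 0.1876, 0.0515]
ee_rot: [2.908, 1.19, 0.001]
force: [-0.4, 0.3, -2.9]
width: 0.713
gripper_force: 30.0
```

Emit:
{"fn": "carry_out", "kwargs": {"increments": [-1, -1.5, -1, 0, 0, 0, 0, 0, -0.7, 0, 0, 0, 0, 0, 0, 0, 0, 0, 0, 0, 0, 0, 0, 0]}}

```text
clock: 7.58
position: [0.5494, 0.186, 0.0502]
ee_rot: [2.907, 1.189, 0.001]
force: [-2.3, -1.2, 6.8]
width: 0.713
gripper_force: 30.0
```

Emit:
{"fn": "carry_out", "kwargs": {"increments": [0, 0, 0, 0, 0, 0, 0, 0, 0, 0, 0, 0, 0, 0, 0, 0, 0, 0, 0, 0, 0, 0, 0, 0, 0, 0, 0, 0, 0, 0], "grip": 0}}

```text
clock: 8.2
position: [0.5494, 0.186, 0.0495]
ee_rot: [2.908, 1.19, -0.0]
force: [0.1, 0.2, 0.4]
width: 1.002
gripper_force: 0.0
```

Emit:
{"fn": "carry_out", "kwargs": {"increments": [0, 0, 15, 0, 0, 0, 0, 0, 30, 0, 0, 0, 0, 0, 35, 0, 0, 0, 0, -20, 0, 0, 0, 0.045, 0, -35, 0, 0, 0, 0.045, 0, -35, 0, 0, 0, 0.045, 0, -32, 0, 0, 0, 0.045, 0, -22, 0, 0, 0, 0.045, 0, -10, 0, 0, 0, 0.045, 0, -3.5, 0, 0, 0, 0, 0, 0, -40, 0, 0, 0, 0, 0, -35, 0, 0, 0, 0, 0, -20, 0, 0, 0, 0, 0, -10, 0, 0, 0, 0, 0, 0, 0, 0, 0, 0, 0, 0, 0, 0, 0]}}

```text
clock: 10.2
position: [0.5501, 0.0288, 0.0255]
ee_rot: [2.721, 1.57, 0.002]
force: [0.3, -0.6, -0.1]
width: 1.001
gripper_force: 0.0
```

Emit:
{"fn": "carry_out", "kwargs": {"increments": [0, 0, 0, 0, 0, 0, 0, 0, 0, 0, 0, 0, 0, 0, 0, 0, 0, 0, 0, 0, 0, 0, 0, 0, 0, 0, 0, 0, 0, 0, 0, 0, 0, 0, 0, 0, 0, 0, 0, 0, 0, 0, 0, 0, 0, 0, 0, 0], "grip": 1, "newtons": 12}}

```text
clock: 11.2
position: [0.5494, 0.0285, 0.0245]
ee_rot: [2.721, 1.57, 0.0]
force: [0.5, -0.1, -0.0]
width: 0.355
gripper_force: 12.0
```

Emit:
{"fn": "carry_out", "kwargs": {"increments": [0, 0, 15, 0, 0, 0, 0, 0, 25, 0, 0, 0, 0, 0, 20, 0, 0, 0, -10, 12, 0, 0, 0, 0, -18, 21, 0, 0, 0, 0, -22, 25, 0, 0, 0, 0, -20, 23, 0, 0, 0, 0, -13, 15, 0, 0, 0, 0, -6, 7, 0, 0, 0, 0, -2.5, 3, 0, 0, 0, 0, 0, 0, -10, 0, 0, 0, 0, 0, -5, 0, 0, 0, 0, 0, 0, 0, 0, 0]}}

```text
clock: 12.82
position: [0.4577, 0.1339, 0.0688]
ee_rot: [-2.721, -1.569, 0.002]
force: [0.3, -0.9, -0.8]
width: 0.357
gripper_force: 12.0
```

```bash
python3 - <<'E'
from h import *
print(readout.observe()['position'])
snap('side','s2');snap('wrist','w2')
a=np.load('pics/s2.npz')['im'][130:280,170:330]; b=np.load('pics/w2.npz')['im']
f=lambda im:np.clip(255*(im/255.)**0.6,0,255).astype(np.uint8)
a=cv2.resize(f(a),(400,375)); b=cv2.resize(f(b)[:300,100:420],(400,375))
cv2.imwrite('pics/c2.png',np.hstack([a,b])[:,:,::-1])
E
```

```text
[0.45770377 0.13391514 0.06879322]
```

View pics/c2.png

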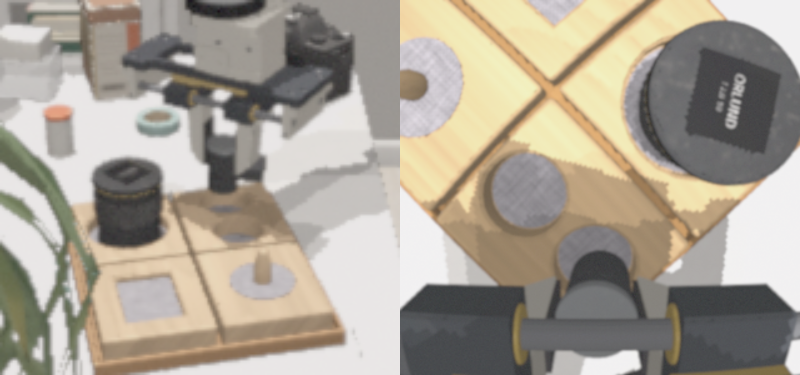

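The lens sits upright in its recess, and the grey can hangs upright over the near film hole, so I lower it.

Emit:
{"fn": "carry_out", "kwargs": {"increments": [0, 0, -12, 0, 0, 0, 0, 0, -10, 0, 0, 0, 0, 0, -6, 0, 0, 0, 0, 0, -2, 0, 0, 0, 0, 0, -1.5, 0, 0, 0, 0, 0, -1, 0, 0, 0, 0, 0, 0, 0, 0, 0]}}

```text
clock: 13.8
position: [0.458, 0.1345, 0.0371]
ee_rot: [2.721, 1.57, 0.0]
force: [-0.1, -0.2, -0.2]
width: 0.359
gripper_force: 12.0
```

Emit:
{"fn": "carry_out", "kwargs": {"increments": [0, 0, -1, 0, 0, 0, 0, 0, -0.7, 0, 0, 0, 0, 0, 0, 0, 0, 0, 0, 0, 0, 0, 0, 0]}}

```text
clock: 14.3
position: [0.4587, 0.1348, 0.0361]
ee_rot: [2.721, 1.57, 0.003]
force: [-1.0, -0.6, 9.5]
width: 0.353
gripper_force: 12.0
```

Emit:
{"fn": "carry_out", "kwargs": {"increments": [0, 0, 0, 0, 0, 0, 0, 0, 0, 0, 0, 0, 0, 0, 0, 0, 0, 0, 0, 0, 0, 0, 0, 0], "grip": 0.3}}

```text
clock: 14.8
position: [0.4578, 0.1345, 0.0353]
ee_rot: [-2.721, -1.57, 0.0]
force: [-1.0, -0.3, -0.8]
width: 0.692
gripper_force: 0.0
```

Emit:
{"fn": "carry_out", "kwargs": {"increments": [0, 0, 15, 0, 0, 0, 0, 0, 30, 0, 0, 0, 0, 0, 35, 0, 0, 0, 0, 0, 0, 0, 0, 0]}}

```text
clock: 15.3
position: [0.4596, 0.1354, 0.1185]
ee_rot: [2.72, 1.569, 0.008]
force: [1.0, 0.1, 0.2]
width: 0.702
gripper_force: 0.0
```

```bash
python3 - <<'E'
from h import *
np.set_printoptions(precision=3,suppress=True)
print('lamp base w1',px2plane('w1',(630/1.5,65/1.5),0), 'whitebox corner',px2plane('w1',(595/1.5,135/1.5),0))
for z in (.3,.4,.5,.6): print(z,px2plane('top0',(338,62),z),px2plane('side0',(145,112),z))
a=np.load('pics/top0.npz')['im'][20:260,230:400]; a=np.clip(255*(a/255.)**0.5,0,255).astype(np.uint8)
b=np.load('pics/side0.npz')['im'][60:220,90:330]; b=np.clip(255*(b/255.)**0.6,0,255).astype(np.uint8)
cv2.imwrite('pics/c3.png',np.hstack([cv2.resize(a,(340,480)),cv2.resize(b,(460,480))])[:,:,::-1])
E
```

```text
lamp base w1 [ 0.77  -0.135  0.   ] whitebox corner [ 0.676 -0.163  0.   ]
0.3 [ 0.745 -0.131  0.3  ] [0.7  0.19 0.3 ]
0.4 [ 0.703 -0.111  0.4  ] [0.618 0.499 0.4  ]
0.5 [ 0.662 -0.091  0.5  ] [0.535 0.808 0.5  ]
0.6 [ 0.621 -0.071  0.6  ] [0.453 1.118 0.6  ]
```

View pics/c3.png

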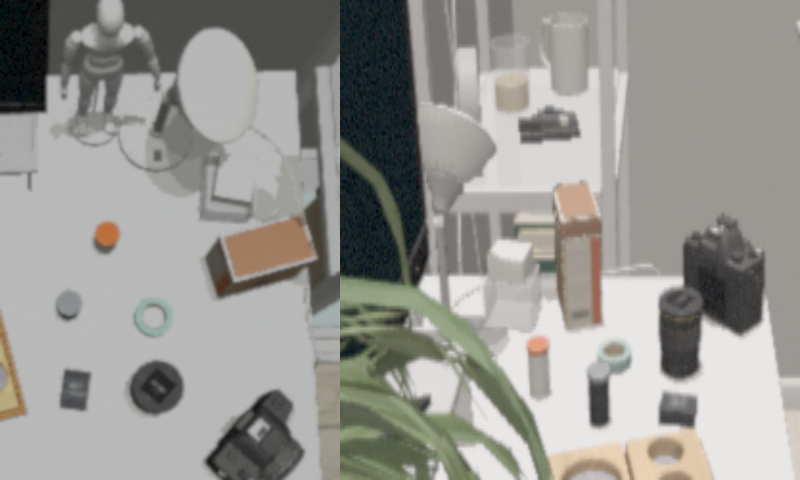

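Emit:
{"fn": "carry_out", "kwargs": {"increments": [10, -9, 0, 0, 0, 0.097, 20, -17, 0, 0, 0, 0.097, 28, -25, 0, 0, 0, 0.097, 32, -28, 0, 0, 0, 0.097, 32, -28, 0, 0, 0, 0.097, 28, -24, 0, 0, 0, 0.097, 18, -16, 0, 0, 0, 0.097, 10, -8, 0, 0, 0, 0.097, 6, -5, 0, 0, 0, 0.097, 0, 0, -10, 0, 0, 0, 0, 0, -35, 0, 0, 0, 0, 0, -25, 0, 0, 0, 0, 0, -15, 0, 0, 0, 0, 0, -5, 0, 0, 0, 0, 0, 0, 0, 0, 0, 0, 0, 0, 0, 0, 0]}}

```text
clock: 17.3
position: [0.6425, -0.0253, 0.0263]
ee_rot: [1.802, 2.572, 0.002]
force: [0.6, 0.2, 0.4]
width: 0.698
gripper_force: 0.0
```

Emit:
{"fn": "carry_out", "kwargs": {"increments": [0, 0, 0, 0, 0, 0, 0, 0, 0, 0, 0, 0, 0, 0, 0, 0, 0, 0, 0, 0, 0, 0, 0, 0, 0, 0, 0, 0, 0, 0, 0, 0, 0, 0, 0, 0], "grip": 1}}

```text
clock: 18.05
position: [0.642, -0.0255, 0.0254]
ee_rot: [1.802, 2.573, 0.0]
force: [0.1, 0.4, 0.9]
width: 0.356
gripper_force: 12.0
```

Emit:
{"fn": "carry_out", "kwargs": {"increments": [0, 0, 15, 0, 0, 0, 0, 0, 35, 0, 0, 0, 0, 0, 35, 0, 0, 0, -5, 5, 15, 0, 0, -0.05, -15, 16, 0, 0, 0, -0.09, -25, 28, 0, 0, 0, -0.09, -32, 35, 0, 0, 0, -0.1, -33, 36, 0, 0, 0, -0.1, -32, 35, 0, 0, 0, -0.1, -25, 28, 0, 0, 0, -0.1, -17, 18, 0, 0, 0, -0.1, -9, 9, 0, 0, 0, -0.09, -4, 4.5, 0, 0, 0, -0.053, 0, 0, -15, 0, 0, 0, 0, 0, -25, 0, 0, 0, 0, 0, -20, 0, 0, 0, 0, 0, 0, 0, 0, 0]}}

```text
clock: 20.18
position: [0.4439, 0.1881, 0.0638]
ee_rot: [-2.72, -1.571, 0.005]
force: [-0.1, -0.4, -0.2]
width: 0.356
gripper_force: 12.0
```

Emit:
{"fn": "carry_out", "kwargs": {"increments": [0.5, 0.5, -12, 0, 0, 0, 0, 0, -9, 0, 0, 0, 0, 0, -3, 0, 0, 0, 0, 0, -2, 0, 0, 0, 0, 0, -1, 0, 0, 0, 0, 0, -0.7, 0, 0, 0, 0, 0, 0, 0, 0, 0]}}

```text
clock: 21.05
position: [0.4454, 0.1895, 0.0377]
ee_rot: [2.721, 1.57, 0.0]
force: [0.6, -0.1, -0.4]
width: 0.356
gripper_force: 12.0
```

Emit:
{"fn": "carry_out", "kwargs": {"increments": [0, 0, -1, 0, 0, 0, 0, 0, -0.7, 0, 0, 0, 0, 0, 0, 0, 0, 0, 0, 0, 0, 0, 0, 0]}}

```text
clock: 21.55
position: [0.4464, 0.1899, 0.0368]
ee_rot: [2.721, 1.57, 0.003]
force: [0.1, -1.1, 9.6]
width: 0.358
gripper_force: 12.0
```

Emit:
{"fn": "carry_out", "kwargs": {"increments": [0, 0, 0, 0, 0, 0, 0, 0, 0, 0, 0, 0, 0, 0, 0, 0, 0, 0, 0, 0, 0, 0, 0, 0], "grip": 0.3}}

```text
clock: 22.05
position: [0.4453, 0.1895, 0.0358]
ee_rot: [-2.721, -1.57, 0.0]
force: [0.2, 0.7, -0.0]
width: 0.69
gripper_force: 0.0
```

Emit:
{"fn": "carry_out", "kwargs": {"increments": [0, 0, 15, 0, 0, 0, 0, 0, 30, 0, 0, 0, 0, 0, 35, 0, 0, 0]}}

```text
clock: 22.42
position: [0.445, 0.1895, 0.1174]
ee_rot: [-2.72, -1.571, 0.001]
force: [1.3, -1.3, -0.7]
width: 0.7
gripper_force: 0.0
```

Emit:
{"fn": "carry_out", "kwargs": {"increments": [5, -15, 0, 0, 0, 0.07, 9, -27, 0, 0, 0, 0.1, 12, -37, 0, 0, 0, 0.11, 13, -40, 0, 0, 0, 0.11, 13, -40, 0, 0, 0, 0.11, 13, -40, 0, 0, 0, 0.11, 11, -34, 0, 0, 0, 0.11, 8, -24, 0, 0, 0, 0.11, 4.7, -13, 0, 0, 0, 0.11, 2, -5.5, 0, 0, 0, 0.107, 0, 0, 0, 0, 0, 0, 0, 0, -30, 0, 0, 0, 0, 0, -30, 0, 0, 0, 0, 0, 0, 0, 0, 0], "grip": 0}}

```text
clock: 24.18
position: [0.5346, -0.0856, 0.0549]
ee_rot: [-1.572, -2.717, 0.002]
force: [0.2, -0.6, 0.5]
width: 1.001
gripper_force: 0.0
```

```bash
python3 - <<'E'
from h import *
print(readout.observe()['position'],readout.observe()['ee_rot'])
snap('wrist','w4');snap('side','s4')
f=lambda im:np.clip(255*(im/255.)**0.6,0,255).astype(np.uint8)
a=np.load('pics/s4.npz')['im'][130:280,170:330]; b=np.load('pics/w4.npz')['im']
a=cv2.resize(f(a),(400,375)); b=cv2.resize(f(b)[:300,100:420],(400,375))
cv2.imwrite('pics/c4.png',np.hstack([a,b])[:,:,::-1])
E
```

```text
[ 0.53458211 -0.08556578  0.05493435] [-1.57177762e+00 -2.71660087e+00  2.16278686e-03]
```

View pics/c4.png

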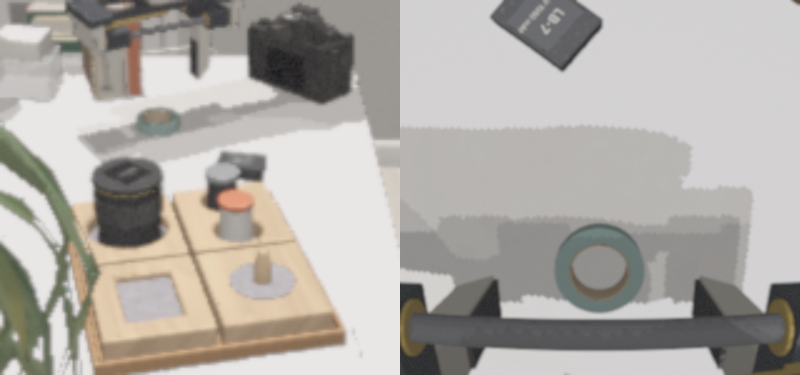

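Both cans stand in their holes. The tape is centred at about (260,214) in the wrist frame, so I'll check its position.

```bash
python3 - <<'E'
from h import *
print(px2plane('w4',(260,213.6),.015))
E
```

```text
[ 0.53487998 -0.08436542  0.015     ]
```

Emit:
{"fn": "carry_out", "kwargs": {"increments": [0, 1, -25, 0, 0, 0, 0, 0, -18, 0, 0, 0, 0, 0, -6, 0, 0, 0, 0, 0, -2, 0, 0, 0, 0, 0, 0, 0, 0, 0, 0, 0, 0, 0, 0, 0]}}

```text
clock: 25.02
position: [0.5365, -0.085, 0.0055]
ee_rot: [1.571, 2.719, 0.001]
force: [-0.4, 0.5, -0.4]
width: 1.001
gripper_force: 0.0
```

Emit:
{"fn": "carry_out", "kwargs": {"increments": [-1, 0, -1.5, 0, 0, 0, 0, 0, 0, 0, 0, 0, 0, 0, 0, 0, 0, 0, 0, 0, 0, 0, 0, 0, 0, 0, 0, 0, 0, 0, 0, 0, 0, 0, 0, 0, 0, 0, 0, 0, 0, 0, 0, 0, 0, 0, 0, 0], "grip": 1, "newtons": 10}}

```text
clock: 26.02
position: [0.5351, -0.085, 0.0034]
ee_rot: [1.572, 2.72, 0.0]
force: [-0.8, 0.1, -0.4]
width: 0.558
gripper_force: 10.0
```

Emit:
{"fn": "carry_out", "kwargs": {"increments": [0, 0, 15, 0, 0, 0, 0, 0, 35, 0, 0, 0, 0, 0, 35, 0, 0, 0, -3, 10, 15, 0, 0, 0, -8, 25, 0, 0, 0, 0, -12, 40, 0, 0, 0, 0, -15, 48, 0, 0, 0, 0, -15, 48, 0, 0, 0, 0, -15, 48, 0, 0, 0, 0, -15, 48, 0, 0, 0, 0, -12, 40, 0, 0, 0, 0, -8, 28, 0, 0, 0, 0, -5, 17, 0, 0, 0, 0, -2.5, 8, 0, 0, 0, 0, -0.8, 2, 0, 0, 0, 0, 0, 0, -15, 0, 0, 0, 0, 0, -8, 0, 0, 0, 0, 0, 0, 0, 0, 0]}}

```text
clock: 28.28
position: [0.4234, 0.276, 0.0793]
ee_rot: [-1.572, -2.719, 0.003]
force: [0.4, 0.3, -0.2]
width: 0.56
gripper_force: 10.0
```

```bash
python3 - <<'E'
from h import *
print(readout.observe()['position'],readout.observe()['ee_rot'])
snap('wrist','w5');snap('side','s5')
f=lambda im:np.clip(255*(im/255.)**0.6,0,255).astype(np.uint8)
a=np.load('pics/s5.npz')['im'][130:280,170:330]; b=np.load('pics/w5.npz')['im']
a=cv2.resize(f(a),(400,375)); b=cv2.resize(f(b)[:300,100:420],(400,375))
cv2.imwrite('pics/c5.png',np.hstack([a,b])[:,:,::-1])
E
```

```text
[0.42342448 0.27600833 0.07934125] [-1.5721307  -2.71899265  0.00294496]
```

View pics/c5.png

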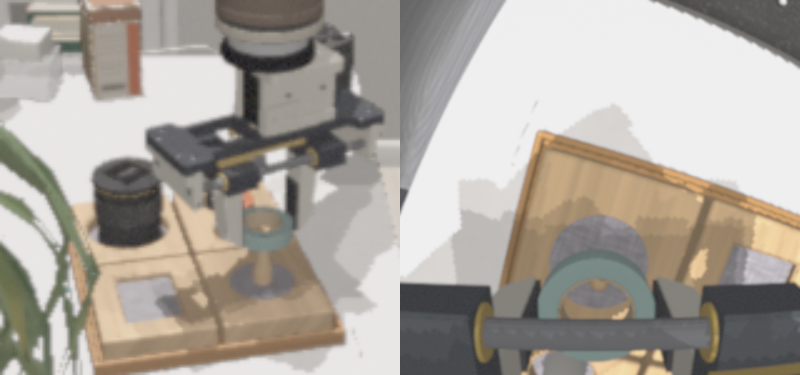

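```bash
python3 - <<'E'
from h import *
k=.8
print(px2plane('w5',(100+199*k,262*k),.032), 'tape',px2plane('w5',(100+197*k,299*k),.0755+.015-.002), 'wide',px2plane('w5',(100+149*k,262*k),.032),px2plane('w5',(100+249*k,262*k),.032),px2plane('w5',(100+199*k,215*k),.032))
E
```

```text
[0.42316911 0.27721412 0.032     ] tape [0.42085661 0.27870917 0.0885    ] wide [0.39774176 0.26251157 0.032     ] [0.44873126 0.29179754 0.032     ] [0.40916027 0.30148085 0.032     ]
```

Emit:
{"fn": "carry_out", "kwargs": {"increments": [0.5, 0, -10, 0, 0, 0, 0, 0, -14, 0, 0, 0, 0, 0, -10, 0, 0, 0, 0, 0, -4, 0, 0, 0, 0, 0, -2, 0, 0, 0, 0, 0, -1, 0, 0, 0, 0, 0, 0, 0, 0, 0, 0, 0, 0, 0, 0, 0]}}

```text
clock: 29.38
position: [0.4244, 0.277, 0.0397]
ee_rot: [1.572, 2.72, 0.001]
force: [0.4, -0.2, -0.3]
width: 0.557
gripper_force: 10.0
```

Emit:
{"fn": "carry_out", "kwargs": {"increments": [-0.5, 0, -2, 0, 0, 0, 0, 0, -1, 0, 0, 0, 0, 0, -0.7, 0, 0, 0, 0, 0, -0.5, 0, 0, 0, 0, 0, 0, 0, 0, 0, 0, 0, 0, 0, 0, 0]}}

```text
clock: 30.12
position: [0.4238, 0.277, 0.0354]
ee_rot: [1.572, 2.72, 0.0]
force: [-0.6, -1.8, 5.0]
width: 0.559
gripper_force: 10.0
```

Emit:
{"fn": "carry_out", "kwargs": {"increments": [0, 0, 0, 0, 0, 0, 0, 0, 0, 0, 0, 0, 0, 0, 0, 0, 0, 0, 0, 0, 0, 0, 0, 0], "grip": 0.2}}

```text
clock: 30.62
position: [0.4238, 0.277, 0.0352]
ee_rot: [-1.572, -2.72, -0.0]
force: [-0.3, -0.2, 0.3]
width: 0.796
gripper_force: 0.0
```

Emit:
{"fn": "carry_out", "kwargs": {"increments": [0, 0, 10, 0, 0, 0, 0, 0, 30, 0, 0, 0, 0, 0, 40, 0, 0, 0, 1, -10, 0, 0, 0, 0.06, 2, -25, 0, 0, 0, 0.09, 2.5, -38, 0, 0, 0, 0.11, 3, -45, 0, 0, 0, 0.11, 3, -45, 0, 0, 0, 0.11, 3, -40, 0, 0, 0, 0.11, 1.5, -28, 0, 0, 0, 0.11, 1.4, -16, 0, 0, 0, 0.1, 0, -8, 0, 0, 0, 0.099, 0, 0, -20, 0, 0, 0, 0, 0, -20, 0, 0, 0, 0, 0, 0, 0, 0, 0], "grip": 0.2}}

```text
clock: 32.5
position: [0.4405, 0.0218, 0.0749]
ee_rot: [-0.233, -3.131, 0.001]
force: [-0.8, -0.4, 0.2]
width: 0.801
gripper_force: 0.0
```

```bash
python3 - <<'E'
from h import *
print(readout.observe()['position'],readout.observe()['ee_rot'])
snap('wrist','w6');snap('side','s6')
f=lambda im:np.clip(255*(im/255.)**0.6,0,255).astype(np.uint8)
a=np.load('pics/s6.npz')['im'][130:280,170:330]; b=np.load('pics/w6.npz')['im']
a=cv2.resize(f(a),(400,375)); b=cv2.resize(f(b)[:300,100:420],(400,375))
cv2.imwrite('pics/c6.png',np.hstack([a,b])[:,:,::-1])
im=b=np.load('pics/w6.npz')['im']; g=cv2.cvtColor(im,cv2.COLOR_RGB2GRAY)
E
```

```text
[0.44045293 0.02178812 0.07490186] [-2.33046371e-01 -3.13119320e+00  7.04060612e-04]
```

View pics/c6.png

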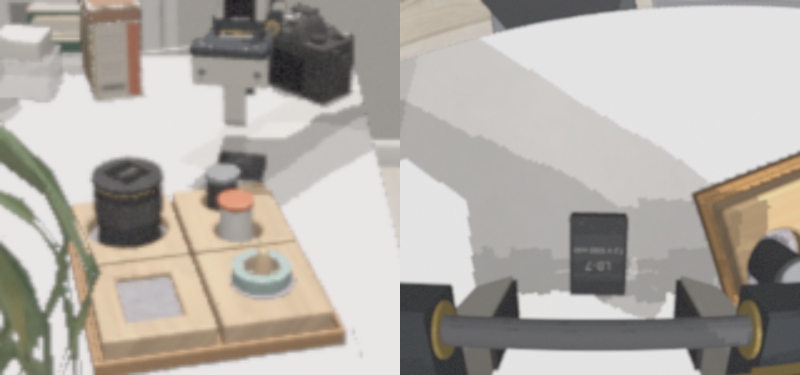

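The tape lies over its post. The battery is square to the fingers, with corners at (572,213), (628,214), (627,295) and (570,292) in the crop.

```bash
python3 - <<'E'
from h import *
k=.8
c=np.array([px2plane('w6',(100+(x-400)*k,y*k),.016)[:2] for x,y in((572,213),(628,214),(627,295),(570,292))])
print(c,c.mean(0)); 
for a,b in((0,3),(1,2)): d=c[a]-c[b]; print(np.linalg.norm(d),np.degrees(np.arctan2(d[1],d[0])))
E
```

```text
[[0.40939911 0.01095735]
 [0.41496478 0.04391511]
 [0.46717127 0.03677385]
 [0.45963933 0.00111701]] [0.43779363 0.02319083]
0.05119484447669967 168.91801155053614
0.05269264687617723 172.21091979665547
```

Emit:
{"fn": "carry_out", "kwargs": {"increments": [-0.5, 0.5, -25, 0, 0, 0, 0, 0, -25, 0, 0, 0, 0, 0, -12, 0, 0, 0, 0, 0, -4, 0, 0, 0, 0, 0, 0, 0, 0, 0, 0, 0, 0, 0, 0, 0]}}

```text
clock: 33.35
position: [0.4412, 0.0226, 0.0099]
ee_rot: [0.234, 3.132, 0.0]
force: [-0.2, -1.0, 0.4]
width: 0.805
gripper_force: 0.0
```

Emit:
{"fn": "carry_out", "kwargs": {"increments": [-0.5, 0, -1, 0, 0, 0, 0, 0, 0, 0, 0, 0, 0, 0, 0, 0, 0, 0, 0, 0, 0, 0, 0, 0, 0, 0, 0, 0, 0, 0, 0, 0, 0, 0, 0, 0, 0, 0, 0, 0, 0, 0], "grip": 1, "newtons": 12}}

```text
clock: 34.22
position: [0.4402, 0.0225, 0.0083]
ee_rot: [0.234, 3.133, 0.0]
force: [0.0, 0.5, 0.5]
width: 0.388
gripper_force: 12.0
```

Emit:
{"fn": "carry_out", "kwargs": {"increments": [0, 0, 10, 0, 0, 0, 0, 0, 30, 0, 0, 0, 0, 0, 40, 0, 0, 0, 3, 10, 25, 0, 0, -0.06, 6.5, 22, 5, 0, 0, -0.09, 10, 34, 0, 0, 0, -0.12, 12, 40, 0, 0, 0, -0.13, 12, 40, 0, 0, 0, -0.13, 12, 40, 0, 0, 0, -0.13, 10, 34, 0, 0, 0, -0.13, 8, 26, 0, 0, 0, -0.13, 5, 17, 0, 0, 0, -0.13, 2.5, 9, 0, 0, 0, -0.1, 1.3, 5.3, 0, 0, 0, -0.04, 0, 0, -20, 0, 0, 0, 0, 0, -25, 0, 0, 0, 0, 0, 0, 0, 0, 0]}}

```text
clock: 36.35
position: [0.5209, 0.298, 0.0707]
ee_rot: [-1.947, -2.463, 0.007]
force: [-0.4, 0.5, 0.0]
width: 0.387
gripper_force: 12.0
```

```bash
python3 - <<'E'
from h import *
print(readout.observe()['position'],readout.observe()['ee_rot'])
snap('wrist','w7');snap('side','s7')
f=lambda im:np.clip(255*(im/255.)**0.6,0,255).astype(np.uint8)
a=np.load('pics/s7.npz')['im'][130:280,170:330]; b=np.load('pics/w7.npz')['im']
a=cv2.resize(f(a),(400,375)); b=cv2.resize(f(b)[:300,100:420],(400,375))
cv2.imwrite('pics/c7.png',np.hstack([a,b])[:,:,::-1])
E
```

```text
[0.52089456 0.29800654 0.07067305] [-1.94742949 -2.46311996  0.00735713]
```

View pics/c7.png

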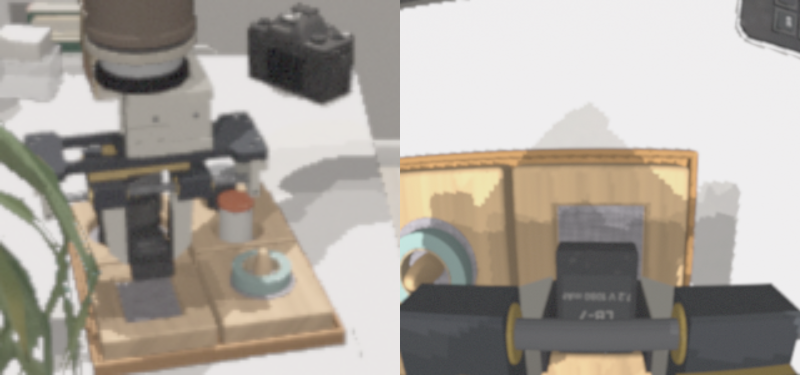

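```bash
python3 - <<'E'
from h import *
k=.8
P=lambda x,y,z:px2plane('w7',(100+(x-400)*k,y*k),z)[:2]
yd=np.array([-.230,.973]);xd=np.array([.973,.230]);t=np.array([.5209,.298])
for n,p in dict(bL=P(558,242,.0785),bR=P(638,242,.0785),rL=P(557,204,.032),rR=P(645,204,.032)).items(): print(n,p,(p-t)@xd*1e3,(p-t)@yd*1e3)
E
```

```text
bL [0.49752358 0.32229857] -17.15658091200877 29.019087945019105
bR [0.53035077 0.33008692] 16.575589635680018 29.046896583567303
rL [0.49071865 0.32869258] -22.307164465096957 36.80559365287816
rR [0.53686137 0.33966417] 25.113169887985716 36.868127132124435
```

Emit:
{"fn": "carry_out", "kwargs": {"increments": [0, -1, -10, 0, 0, 0, 0, 0, -12, 0, 0, 0, 0, 0, -8, 0, 0, 0, 0, 0, -3, 0, 0, 0, 0, 0, -2, 0, 0, 0, 0, 0, 0, 0, 0, 0, 0, 0, 0, 0, 0, 0]}}

```text
clock: 37.33
position: [0.5226, 0.2989, 0.0385]
ee_rot: [1.949, 2.463, 0.001]
force: [-0.0, 0.7, -0.2]
width: 0.392
gripper_force: 12.0
```

Emit:
{"fn": "carry_out", "kwargs": {"increments": [0, 0, -2, 0, 0, 0, 0, 0, -1.5, 0, 0, 0, 0, 0, -0.7, 0, 0, 0, 0, 0, -0.5, 0, 0, 0, 0, 0, 0, 0, 0, 0, 0, 0, 0, 0, 0, 0]}}

```text
clock: 38.08
position: [0.5225, 0.2988, 0.0336]
ee_rot: [1.949, 2.463, 0.0]
force: [-0.7, 0.0, 0.1]
width: 0.391
gripper_force: 12.0
```

Emit:
{"fn": "carry_out", "kwargs": {"increments": [0, 0, -0.6, 0, 0, 0, 0, 0, -0.4, 0, 0, 0, 0, 0, 0, 0, 0, 0, 0, 0, 0, 0, 0, 0]}}

```text
clock: 38.58
position: [0.5226, 0.2989, 0.0333]
ee_rot: [1.949, 2.463, 0.0]
force: [-1.4, -1.6, 8.3]
width: 0.39
gripper_force: 12.0
```

Emit:
{"fn": "carry_out", "kwargs": {"increments": [0, 0, 0, 0, 0, 0, 0, 0, 0, 0, 0, 0, 0, 0, 0, 0, 0, 0, 0, 0, 0, 0, 0, 0], "grip": 0.4}}

```text
clock: 39.08
position: [0.5224, 0.2988, 0.0325]
ee_rot: [-1.949, -2.464, 0.0]
force: [-0.2, -1.0, 0.9]
width: 0.6
gripper_force: 0.1
```

Emit:
{"fn": "carry_out", "kwargs": {"increments": [0, 0, 10, 0, 0, 0, 0, 0, 30, 0, 0, 0, 0, 0, 40, 0, 0, 0, -5, -10, 40, 0, 0, 0, -5, -30, 40, 0, 0, 0, -5, -40, 20, 0, 0, 0, -5, -40, 0, 0, 0, 0, -5, -40, 0, 0, 0, 0, -5, -40, 0, 0, 0, 0, -5, -40, 0, 0, 0, 0, 0, -20, 0, 0, 0, 0, 0, 0, 0, 0, 0, 0, 0, 0, 0, 0, 0, 0]}}

```text
clock: 40.7
position: [0.4876, 0.04, 0.213]
ee_rot: [1.948, 2.464, 0.002]
force: [-0.2, 0.5, -0.4]
width: 0.601
gripper_force: 0.0
```

```bash
python3 - <<'E'
from h import *
print(readout.observe()['position'])
snap('side','s8');snap('top','t8')
f=lambda im:np.clip(255*(im/255.)**0.55,0,255).astype(np.uint8)
a=np.load('pics/s8.npz')['im'][130:280,170:330]; b=np.load('pics/t8.npz')['im'][140:260,130:250]
cv2.imwrite('pics/c8.png',np.hstack([cv2.resize(f(a),(400,400)),cv2.resize(f(b),(400,400),interpolation=cv2.INTER_CUBIC)])[:,:,::-1])
E
```

```text
[0.48757483 0.03997031 0.21301052]
```

View pics/c8.png

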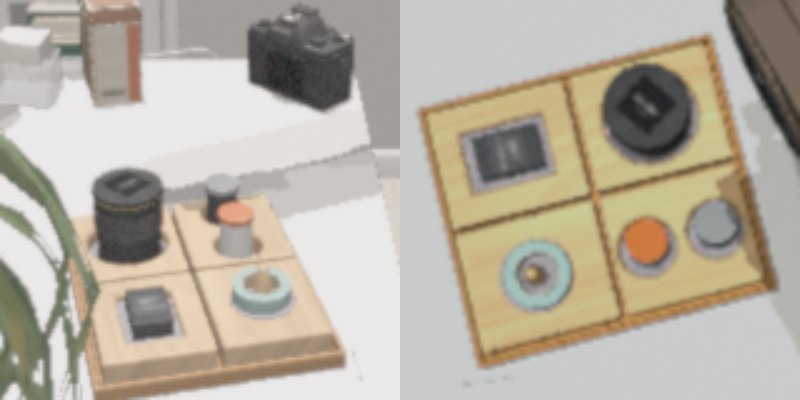

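All five items are seated and centred: battery at (510,153), lens (648,110), tape (537,275) and cans (648,242) and (715,225). The camera has not moved, so I'm handing in.

```bash
python3 -c "
from cell import arm; print(arm.sign_off())"
```

```text
the job is handed in; nothing more can be done
None
```

The lens, both film canisters, the battery and the tape roll are each set down in their own stands, the camera was left untouched, and the job was handed in at about 41 s; the hand-in returned no verdict.

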